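# Dispense the large grinding ball from the tilting carousel

## Robot

A 6-joint arm with a two-finger parallel gripper is mounted at the origin on a cart in front of the work surface, level with it; the furniture and walls round the work are solid. World frame = base frame: x ahead of the robot, y to its left, z up, the work surface at z = 0. Lengths are in m, angles in degrees, forces in N, time in s.
With the tool pointing down it reaches from about 0.35 to 0.875 m from the base axis. Payload 4.2 kg.
Tool frame: the origin (TCP) lies on the front face of the gripper's body, between the roots of the fingers; the fingertips stand finger_overhang ahead of it and the grasp point (between the pads) lies 51 mm ahead of it (finger_overhang is the distance from the TCP to the fingertips, in m); z points along the fingers, y is the line along which they close (so a half turn about z gives the same grasp; the last joint's range is limited). The gripper opens to 87 mm and grips with 3 to 60 N. Pads are 19 mm wide; open, the fingers measure 117 mm over their backs; the gripper's body (75 mm by 190 mm) begins 51 mm behind the grasp point.
Start: joints at [-59.152, 22.042, 0.453, 0, -68.411, -14.817], TCP at [0.173, -0.601, 0.292] pointing down, gripper open.
Joint ranges: [-179.83, 179.83], [-69.29, 118.12], [-61.27, 80.66], [-181.25, 117.63], [-171.15, -9.14], [-177.46, 177.46]. Speed limits (degrees/s): [159.86, 159.86, 180, 180, 180, 180].

## Interface

Orientations are given as a 3x3 rotation matrix whose columns are the frame's x, y, z axes.
In Python, from station import sense, capture, camera_model, finish_job, finger_overhang gives the robot as it stands. The module is installed in compiled form; this text tells all that it offers.
- The arm moves only by the tool jog_arm, never from a script. Its argument "rows" is a list that holds one entry, the list of rows, each a list of 4 numbers: the shift along the tool's x, y, z in m, then the turn about the tool's z in rad. A call has 1 to 20 rows; each row shifts and turns the commanded pose from where the row before left it, along the tool's axes as they then stand; what a row does not reach is not made up. A row lasts 1/8 s, in which the tool goes at most 62.5 mm and 10.7 degrees, less where a joint would pass 70% of its speed; a pose out of reach is approached as far as the arm can. A call is refused whole if a number of a shift passes 0.0625 or a number of a turn 0.188, either way. A call with a gripper value outside its range is refused whole. "claw" is the opening, from 0 (shut) to 1 (fully open), set as the call begins (left out, the last holds). The fingers move at their own pace and stop on an object; the grip force is fixed at half the most. Time passes only in rows, so rows that do not move let the fingers close. It gives the time, the measured TCP pose, the force, the opening and the grip force at its end, in the units of the state.
- sense(): the state, without advancing time (a new reading comes with each control period).
- capture(name): name is "side" or "top"; returns the picture (384x512x3 uint8, red, green, blue); there is no depth.
- camera_model(name): a dict with "fovy" (degrees; the focal length in pixels is half the picture's height over the tangent of half this angle, whatever the lens; pixels are square), "cx", "cy" (the principal point, pixels), "eye" and "rotation" of the camera in the world. Camera axes: x right, y down, z forward; pixel columns grow to the right and rows downward; lengths in m; the calibration is good to about 2 mm. A picture is of the moment at which its call begins. camera_model takes no time and is no camera call.
- finish_job(): hands the job in; it is judged then, once.
The state is a dict: "time_s": time; "joints": joint angles; "joint_velocities": joint speeds; "effort": joint torques, N m; "tcp_pos": TCP position; "ee_rot": TCP orientation; "wrist_force": force on the tool from outside, world axes, zero at the start; "moment": the same for the moment, N m; "gripper_width": opening from 0.0 (shut) to 1.0 (fully open); "gripper_force": force on a finger pad.
Only numpy, scipy, OpenCV 4.12 (cv2) and the standard library are available. Lean on these libraries where they do the work, as an engineer would, in place of code of your own. Each camera call takes 0.05 s, during which the arm holds its last target. There are 200 camera calls.

## Task

Dispense the large steel grinding ball into the catch pan without touching any of the parts in the carousel: turn the carousel by its bar knob until the large ball's compartment is lined up with the spout, then tip the carousel forward by its side handle until the ball has rolled out into the pan, and bring the carousel back to lean on its rest. The other parts stay in their compartments, and the cup, the beaker and the petri dish beside the dispenser stay where they are.

Things in the scene. Friction and masses are not known exactly. Their poses are not given: they have to be found in the camera images.
- dispenser: The dispenser, fixed to the bench: grey base plate 285 x 210 x 10 mm, two posts 138 mm high, 93 mm to either side, that carry a tilting frame with a round carousel, and an open catch pan. Origin on the bench straight below the carousel's centre; x points to the spout side (roughly away from the robot), z up. The frame's hinge runs along y, 120 mm above the origin.
- hub (a point): Centre of the carousel, on the hinge axis, at the level of the carousel's floor; moves with the tilting frame. z is the carousel's turning axis, upward; x points out through the spout; y lies along the hinge. At rest z leans 30 degrees from vertical towards the dispenser's -x (towards the robot).
- tilt_frame (a joint): Tipping hinge, rad: 0 = leaning back 30 degrees on its rest (start), grows as the spout goes down; about 0.52 is level, the end stop is at 1.1. Stiff: stays where it is left; about 2 to 3 N at the handle moves it.
- handle (a point): Middle of the tipping handle: a round rubber bar 12 mm thick along the hub's y axis, standing out to -y (the robot's right) from a steel lever; 50 mm free length, a 17 mm disc at its outer end. In the hub's frame it is at x -55, y -131, z +95 mm (110 mm from the hinge axis); it swings about the hinge with the frame.
- spout (a point): Floor level in the middle of the spout, a 28 mm wide gap in the guard ring round the carousel (ring 72 mm inner, 76 mm outer radius, 26 mm high over the floor); from it a chute leads out to 107 mm from the hub. Moves with the tilting frame; axes as the hub.
- carousel (a joint): Turn of the carousel about the hub's z axis, rad, positive anticlockwise from above. Stays where it is left (0.04 N m); no clicks. Twelve equal compartments of 30 degrees round a hub of 32 mm radius, radial walls 25 mm high, 2 mm thick; at 0 and every 0.5236 rad a compartment is centred on the spout. At the start the one at the spout is empty.
- knob (a point): On the turning axis, 46 mm above the carousel's floor. The white bar knob is 12 mm thick, 40 mm long and reaches from 28 to 63 mm above the floor; its length is along this point's x axis, its upright along z, so at rest it leans 30 degrees towards the robot. Turns with the carousel.
- large_ball_center (a point): Centre of the large steel grinding ball, 16 mm in diameter, the largest part in the carousel; it lies loose in one of the compartments one or two places to either side of the spout.
- small_ball_center (a point): Centre of the small steel ball, 12 mm in diameter, in another of the compartments.
- stir_bar_mid (a point): Centre of a white stir bar, a rod 8 mm thick and 18 mm long with round ends, in another of the compartments.
- stir_bar_b_mid (a point): Centre of a second stir bar of the same shape and size, in another of the compartments.
- pan (a point): Centre of the catch pan's floor: inside 120 mm (x) by 118 mm (y), walls 27 to 52 mm high, the axes of the dispenser.
- cup_mid (a point): Half-way up the capped sample cup, 62 mm in diameter, 66 mm high, standing to the left of the dispenser.
- beaker_mid (a point): Half-way up the glass beaker, 54 mm in diameter, 70 mm high, standing to the right of the pan.
- dish_mid (a point): Half-way up the petri dish, 91 mm in diameter, 15 mm high, to the left of the pan.

How it is judged (in metres and radians):
On the way, in this order (a step that is already met when the one before it is completed fails the run):
1. with the carousel still leaning on its rest, the large ball's compartment is turned to the spout (y of large_ball_center in the frame of hub between -0.006 and 0.006 m and x of large_ball_center in the frame of hub between 0.015 and 0.07 m and value of joint tilt_frame below 0.15 rad), for 0.2 s.
2. the carousel is tipped forward past level (value of joint tilt_frame above 0.52 rad), for 0.05 s.
At the end, for the whole second after the job is handed in: The large ball lies at rest in the catch pan; the carousel leans on its rest again (within 0.1 rad); the small ball and both stir bars are still inside the carousel (within 78 mm of its centre) (x of large_ball_center in the frame of pan between -0.06 and 0.06 m and y of large_ball_center in the frame of pan between -0.059 and 0.059 m and z of large_ball_center in the frame of pan below 0.025 m and distance between each of small_ball_center, stir_bar_mid, stir_bar_b_mid and hub below 0.078 m and value of joint tilt_frame below 0.1 rad and linear speed of large_ball below 0.03 m/s); the robot touches nothing.
It fails at once if the fingers touch one of the parts from the carousel (over 0.5 N) (contact force between the fingers and large_ball above 0.5 N or contact force between the fingers and small_ball above 0.5 N or contact force between the fingers and stir_bar above 0.5 N or contact force between the fingers and stir_bar_b above 0.5 N).
It fails at once if the small ball or a stir bar leaves the carousel (distance between any of small_ball_center, stir_bar_mid, stir_bar_b_mid and hub above 0.085 m).
It fails at once if the cup, beaker or petri dish beside the dispenser is moved more than 30 mm (distance of any of cup_mid, beaker_mid, dish_mid from where it was at the start of the episode above 0.03 m).
It also fails if it takes over 51 s, if anything falls off the work surface, if the arm or the gripper's body presses on something with over 40 N, if the wrist force passes 120 N, or if a joint passes its speed limit or range.

## Working session

There is one attempt and no reset: what is moved stays moved. The work goes in short steps, Python scripts to look and compute and a tool call to move; the robot and the scene stay as the last step left them, time stands still between calls to the robot, and variables do not carry over. Pictures are saved under pics/ and viewed, at most 10 in all, crops included, and the job is handed in when it is done.

Besides the shell and the picture viewer there is one more tool, called after "Request:" in YAML: its name, and indented under it one key for each argument. jog_arm: Moves the arm, as the interface text tells. Its arguments: {"type":"object","properties":{"rows":{"type":"array"},"claw":{"type":"number"}},"required":["rows"]}

```bash
mkdir -p pics; python3 - <<'E'
from station import *
import cv2,numpy as np
np.set_printoptions(precision=4,suppress=True)
for n in("side","top"):
    im=capture(n); cv2.imwrite(f"pics/{n}0.png",cv2.cvtColor(im,cv2.COLOR_RGB2BGR)); print(n,camera_model(n))
print(finger_overhang if not callable(finger_overhang) else finger_overhang()); s=sense(); print(s)
E
```

```text
side {'fovy': 56.026879715404, 'cx': 256.0231375337465, 'cy': 184.97419923372922, 'eye': array([0.6482, 0.7604, 0.6671]), 'rotation': array([[-0.9986,  0.0458, -0.0249],
       [ 0.0483,  0.6323, -0.7732],
       [-0.0196, -0.7734, -0.6337]])}
top {'fovy': 44.89141960918747, 'cx': 259.03107611871116, 'cy': 193.33883845250386, 'eye': array([0.4547, 0.0877, 1.1712]), 'rotation': array([[ 0.0158, -0.9899,  0.1407],
       [-0.9996, -0.0124,  0.0251],
       [-0.0231, -0.1411, -0.9897]])}
0.0697
{'time_s': 0.1, 'joints': array([-59.1526,  22.0873,   0.3877,  -0.0243, -68.4123, -14.8191]), 'joint_velocities': array([ 0.0137, -0.0793,  0.1779,  0.0223, -0.078 , -0.0056]), 'effort': array([ -0.0006, -39.1689,  18.7936,   4.2318,   0.0135,  -0.0001]), 'tcp_pos': array([ 0.1725, -0.6003,  0.2913]), 'ee_rot': array([[-0.9612, -0.276 , -0.0007],
       [-0.276 ,  0.9612,  0.0019],
       [ 0.0001,  0.002 , -1.    ]]), 'wrist_force': array([ 0.4879, -0.2769, -0.2411]), 'moment': array([-0.0296,  0.0407,  0.0031]), 'gripper_force': 0.0, 'gripper_width': 1.002303481238319}
```

View pics/side0.png

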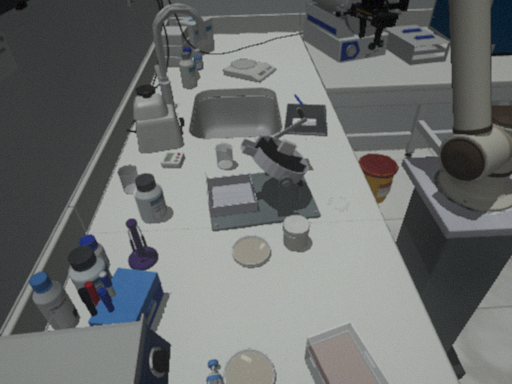

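View pics/top0.png

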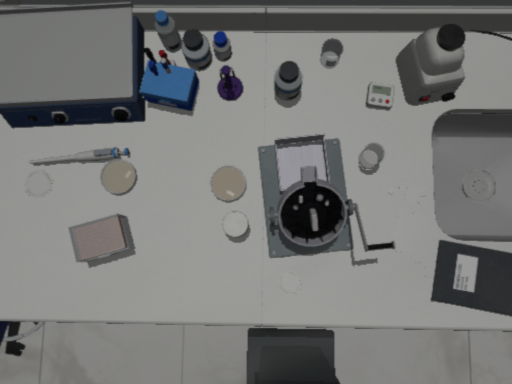

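The side view shows the dispenser at about (265,175). In the top view the carousel is at (312,213), the base plate at (305,197) and the handle bar at (380,245). I'll enlarge both.

```bash
python3 - <<'E'
import cv2,numpy as np
t=cv2.imread("pics/top0.png")[130:260,250:410]; s=cv2.imread("pics/side0.png")[100:230,190:350]
t=cv2.resize(t,None,fx=5,fy=4.6*5/4.6*0.92,interpolation=cv2.INTER_CUBIC) if 0 else cv2.resize(t[:120],None,fx=5,fy=5,interpolation=cv2.INTER_CUBIC)
g=lambda a:(255*(a/255.)**.5).astype('uint8')
cv2.imwrite("pics/topc.png",g(t)); cv2.imwrite("pics/sidec.png",g(cv2.resize(s[:120],None,fx=5,fy=5,interpolation=cv2.INTER_CUBIC)))
E
```

```text
(no output)
```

View pics/topc.png

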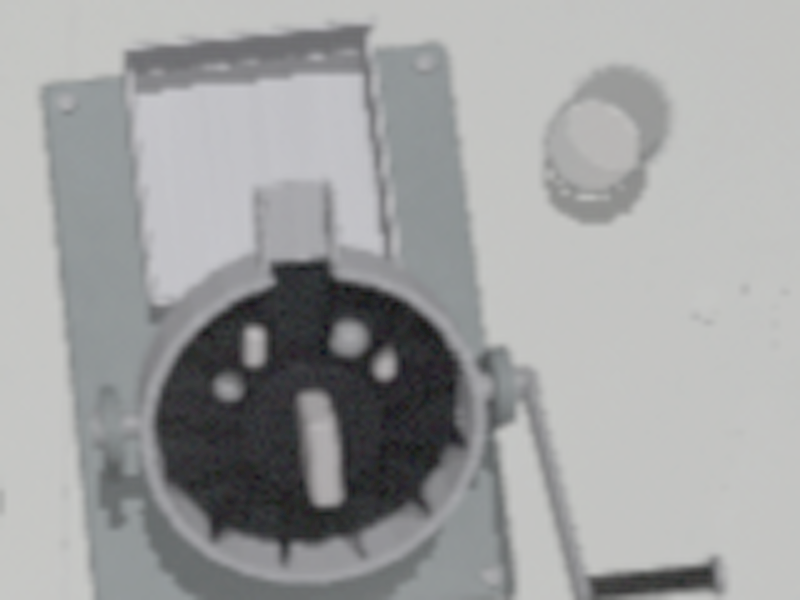

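View pics/sidec.png

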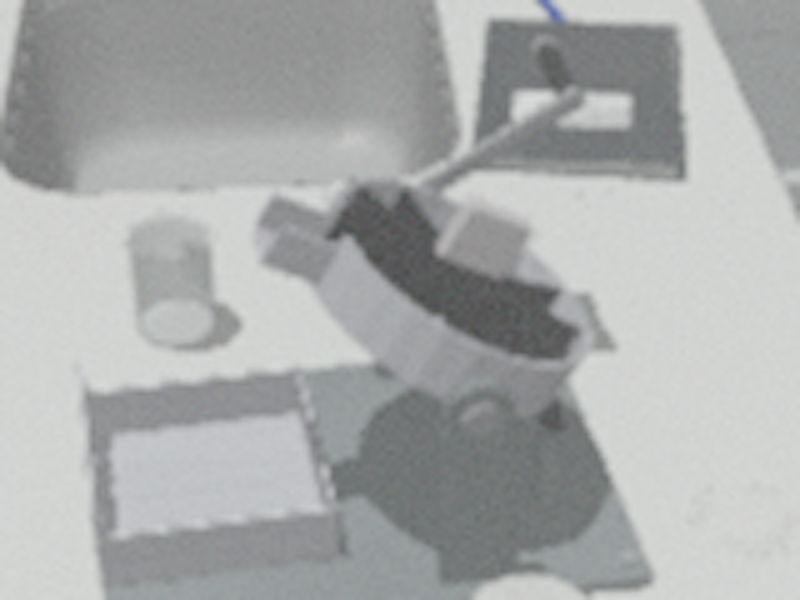

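The large ball is at crop (350,338), which is full pixel (320,198), one place to the right of the spout. The stir bars are at (255,345) and (385,362), the small ball at (228,387), the knob at (320,450) and the handle bar runs from (592,587) to (717,575). Next I'll solve for the dispenser's x, y and yaw from these points.

```bash
cat > h.py <<'E'
import numpy as np,cv2
from station import *
from scipy.optimize import least_squares
np.set_printoptions(precision=4,suppress=True)
C={n:camera_model(n) for n in("side","top")}
def proj(n,P):
    c=C[n]; f=192/np.tan(np.radians(c["fovy"]/2)); q=(np.atleast_2d(P)-c["eye"])@c["rotation"]
    return np.c_[c["cx"]+f*q[:,0]/q[:,2], c["cy"]+f*q[:,1]/q[:,2]]
def ray(n,u,v):
    c=C[n]; f=192/np.tan(np.radians(c["fovy"]/2)); return c["rotation"]@np.array([(u-c["cx"])/f,(v-c["cy"])/f,1.])
def onplane(n,u,v,p0,nrm):
    d=ray(n,u,v); e=C[n]["eye"]; return e+d*np.dot(p0-e,nrm)/np.dot(d,nrm)
def frame(x,y,a,tilt=0):
    Z=np.array([[np.cos(a),-np.sin(a),0],[np.sin(a),np.cos(a),0],[0,0,1]]); b=np.radians(30)-tilt
    Y=np.array([[np.cos(b),0,-np.sin(b)],[0,1,0],[np.sin(b),0,np.cos(b)]])
    return np.array([x,y,.12]),Z@Y,Z
def grab(n,name):
    im=cv2.cvtColor(capture(n),cv2.COLOR_RGB2BGR); cv2.imwrite(f"pics/{name}.png",im); return im
E
python3 - <<'E'
from h import *
obs=[("top",(713,576),(-.055,-.156,.095)),("top",(592,587),(-.055,-.106,.095)),("top",(313,414),(0,0,.026)),
("top",(292,183),(.107,0,.008)),("side",(540,45),(-.055,-.156,.095)),("side",(572,92),(-.055,-.106,.095))]
off={"top":(250,130),"side":(190,100)}
def res(p):
    o,R,_=frame(*p); return np.concatenate([proj(n,o+R@np.array(q))[0]-(np.array(uv)/5+off[n]) for n,uv,q in obs])
s=least_squares(res,[.45,-.05,0],loss="soft_l1"); print(s.x,np.degrees(s.x[2])); print(res(s.x).reshape(-1,2))
im=cv2.imread("pics/top0.png"); hsv=cv2.cvtColor(im,cv2.COLOR_BGR2HSV)
# plate corners (bolts, crop) on z=.01 -> yaw
for e in [((45,90),(95,590)),((440,45),(500,500)),((135,90),(160,300)),((130,55),(368,30))]:
    P=[onplane("top",u/5+250,v/5+130,np.array([0,0,.01 if e[0][0]in(45,440) else .03]),np.array([0,0,1.])) for u,v in e]
    d=P[0]-P[1]; print(np.degrees(np.arctan2(d[1],d[0])),P[0],P[1])
o,R,Z=frame(*s.x)
for nm,uv,h in [("large",(350,338),.008),("small",(228,387),.006),("barA",(255,345),.004),("barB",(385,362),.004),("knobfar",(312,395),.063),("knobnear",(330,500),.063)]:
    q=R.T@(onplane("top",uv[0]/5+250,uv[1]/5+130,o+R[:,2]*h,R[:,2])-o); print(nm,q,np.degrees(np.arctan2(q[1],q[0])),np.hypot(*q[:2]))
for nm,q in [("handle",(-.055,-.131,.095)),("knob",(0,0,.046))]: print(nm,o+R@np.array(q))
E
```

```text
[ 0.5671 -0.0047  0.1119] 6.41324874407679
[[-0.6641 -0.4945]
 [-0.0006 -0.4002]
 [ 0.2299  2.1123]
 [ 0.7518  0.0997]
 [ 0.797   1.0402]
 [-1.0745  0.0405]]
6.479559486698018 [0.737  0.1191 0.01  ] [0.4831 0.0902 0.01  ]
6.838877632472565 [ 0.7626 -0.0826  0.01  ] [ 0.5306 -0.1104  0.01  ]
7.217351634864689 [0.7326 0.0733 0.03  ] [0.626  0.0598 0.03  ]
96.72063214562331 [0.7507 0.076  0.03  ] [ 0.7647 -0.0436  0.03  ]
large [ 0.0321 -0.0201  0.008 ] -32.07730306687742 0.03790853070318672
small [0.0133 0.0354 0.006 ] 69.40681938760106 0.037847812134376664
barA [0.0316 0.0219 0.004 ] 34.76886111646076 0.03841961133383283
barB [ 0.0171 -0.0358  0.004 ] -64.48966814598835 0.03968304394847876
knobfar [0.0312 0.0043 0.063 ] 7.911465052383433 0.031451970612335976
knobnear [-0.0191 -0.0008  0.063 ] -177.48058316857882 0.01913365740904056
handle [ 0.4872 -0.1456  0.1748]
knob [ 0.5442 -0.0073  0.1598]
```

The fit holds: yaw is about 6.5° and matches the plate edges, the residuals are about 1 px, and the parts sit at a radius of about 38 mm. The carousel needs about +30°. I'll move above the knob.

Request:
jog_arm:
  rows:
    - [[-0.037,0.0334,0,0],[-0.037,0.0334,0,0],[-0.037,0.0334,0,0],[-0.037,0.0334,0,0],[-0.037,0.0334,0,0],[-0.037,0.0334,0,0],[-0.037,0.0334,0,0],[-0.037,0.0334,0,0],[-0.037,0.0334,0,0],[-0.037,0.0334,0,0],[-0.037,0.0334,0,0],[-0.037,0.0334,0,0],[-0.037,0.0334,0,0],[-0.037,0.0334,0,0],[0,0,0,0.164],[0,0,0,0],[0,0,0,0]]
  claw: 0.5

```text
time_s: 2.22
tcp_pos: [0.541, -0.0086, 0.2921]
ee_rot: [[-0.993, -0.117, -0.001], [-0.117, 0.993, -0.0], [0.001, -0.0, -1.0]]
wrist_force: [-0.4, -0.1, -0.4]
gripper_width: 0.503
gripper_force: 0.0
```

Request:
jog_arm:
  rows:
    - [[0,0.001,0.019,0],[0,0,0.019,0],[0,0,0.019,0],[0,0,0.019,0],[0,0,0,0],[0,0,0,0]]

```text
time_s: 2.98
tcp_pos: [0.5416, -0.0075, 0.2172]
ee_rot: [[-0.993, -0.116, 0.001], [-0.116, 0.993, 0.0], [-0.001, -0.0, -1.0]]
wrist_force: [0.0, -0.2, 0.0]
gripper_width: 0.501
gripper_force: 0.0
```

Request:
jog_arm:
  rows:
    - [[0,0,0,0],[0,0,0,0],[0,0,0,0],[0,0,0,0],[0,0,0,0]]
  claw: 0.1

```text
time_s: 3.6
tcp_pos: [0.5412, -0.0055, 0.2165]
ee_rot: [[-0.993, -0.116, 0.001], [-0.116, 0.993, 0.003], [-0.001, 0.003, -1.0]]
wrist_force: [-2.3, 7.1, 2.7]
gripper_width: 0.135
gripper_force: 30.0
```

Request:
jog_arm:
  rows:
    - [[0,0.002,0,-0.04],[0,0,0,-0.06],[0,0,0,-0.06],[0,0,0,-0.06],[0,0,0,-0.06],[0,0,0,-0.06],[0,0,0,-0.06],[0,0,0,-0.06],[0,0,0,0],[0,0,0,0]]

```text
time_s: 4.85
tcp_pos: [0.5412, -0.0061, 0.2174]
ee_rot: [[-0.839, -0.544, 0.001], [-0.544, 0.839, -0.002], [0.0, -0.002, -1.0]]
wrist_force: [-1.1, -2.5, 5.6]
gripper_width: 0.184
gripper_force: 33.6
```

Request:
jog_arm:
  rows:
    - [[0,0,0,0],[0,0,0,0],[0,0,0,0],[0,0,-0.03,0],[0,0,-0.06,0],[0,0,0,0]]
  claw: 0.5

```text
time_s: 5.6
tcp_pos: [0.5431, -0.0046, 0.3109]
ee_rot: [[-0.838, -0.546, 0.011], [-0.546, 0.838, 0.002], [-0.01, -0.004, -1.0]]
wrist_force: [0.7, -0.5, 0.2]
gripper_width: 0.498
gripper_force: 0.0
```

```bash
python3 - <<'E'
from h import *
s=grab("side","side1"); t=grab("top","top1")
g=lambda a:(255*(a/255.)**.5).astype('uint8')
r=lambda a:cv2.resize(a,None,fx=5,fy=5,interpolation=cv2.INTER_CUBIC)
cv2.imwrite("pics/c1.png",g(np.hstack([r(s[125:195,240:320]),r(t[170:240,270:350])])))
E
```

```text
(no output)
```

View pics/c1.png

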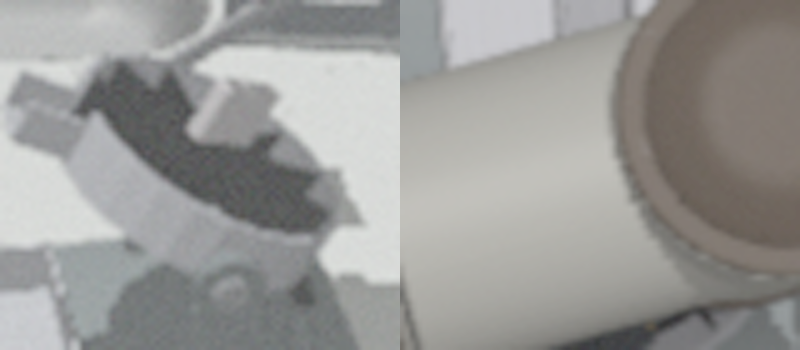

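The side view shows the knob turned, but the arm hides the top view. I'll move aside towards the handle, turning the tool on the way, and then look again.

Request:
jog_arm:
  rows:
    - [[0.041,-0.032,0,0],[0.041,-0.032,0,0],[0.041,-0.032,0,0],[0.041,-0.032,0,0],[0.041,-0.032,0,0],[0.041,-0.032,0,0],[0,0,0,-0.185],[0,0,0,-0.185],[0,0,0,-0.185],[0,0,0,-0.185],[0,0,0,-0.185],[0,0,0,-0.183],[0,0,0,0],[0,0,0,0]]

```text
time_s: 7.45
tcp_pos: [0.439, -0.3, 0.3052]
ee_rot: [[0.11, -0.994, -0.002], [-0.994, -0.11, 0.001], [-0.001, 0.002, -1.0]]
wrist_force: [-0.4, -0.6, 0.1]
gripper_width: 0.498
gripper_force: 0.0
```

```bash
python3 - <<'E'
from h import *
t=grab("top","top2")
g=lambda a:(255*(a/255.)**.5).astype('uint8')
cv2.imwrite("pics/c2.png",g(cv2.resize(t[150:260,260:400],None,fx=5,fy=5,interpolation=cv2.INTER_CUBIC)))
print(sense()["joints"])
E
```

```text
[-16.8736  12.4294 -11.3412  -0.0139 -66.3133  23.235 ]
```

View pics/c2.png

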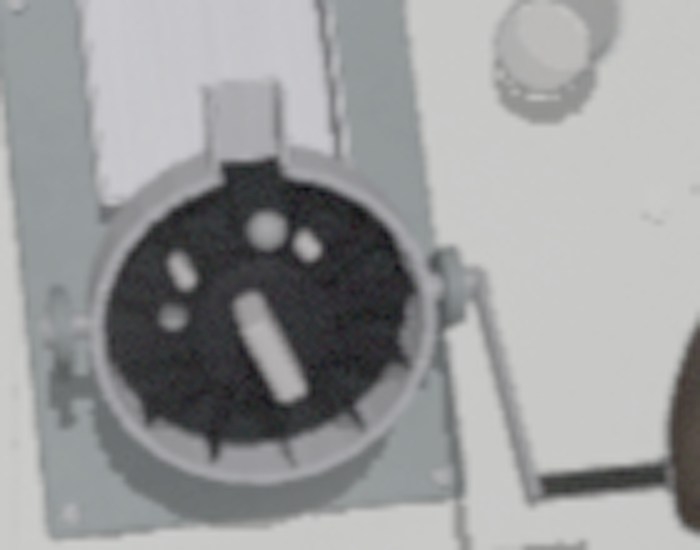

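The ball is now near the spout at crop (266,230), the knob runs from (248,300) to (290,395), and the stir bar is at (307,245). I'll measure it.

```bash
python3 - <<'E'
from h import *
im=cv2.imread("pics/top2.png")
for p in [(.5671,-.0047,.1119),(.567,-.005,.117)]:
  o,R,Z=frame(*p)
  for nm,uv,h in [("large",(266,230),.008),("small",(173,317),.006),("barA",(182,271),.004),("barB",(307,245),.004),("knobfaredge L",(234,325),.063),("knobnear",(275,403),.063),("farR",(260,320),.063),("nearR",(306,390),.063),("spoutL",(222,180),0.0),("spoutR",(278,172),0.0),("chuteL",(207,88),.012),("chuteR",(281,83),.012)]:
    q=R.T@(onplane("top",uv[0]/5+260,uv[1]/5+150,o+R[:,2]*h,R[:,2])-o); print(nm,q,np.degrees(np.arctan2(q[1],q[0])))
# wall tips lower rim, z=25mm
  for uv in [(150,415),(214,455),(290,462),(358,420),(403,357)]:
    q=R.T@(onplane("top",uv[0]/5+260,uv[1]/5+150,o+R[:,2]*.025,R[:,2])-o); print("wall",q,np.degrees(np.arctan2(q[1],q[0]))%30)
E
```

```text
large [ 0.0376 -0.0053  0.008 ] -7.9805158451412685
small [-0.0012  0.0386  0.006 ] 91.78635236916452
barA [0.02   0.0329 0.004 ] 58.69792893417795
barB [ 0.0267 -0.0237  0.004 ] -41.57954234824005
knobfaredge L [0.0185 0.0169 0.063 ] 42.44292625262563
knobnear [-0.0203  0.0013  0.063 ] 176.23459803695079
farR [0.0196 0.0057 0.063 ] 16.30129300471004
nearR [-0.0156 -0.0123  0.063 ] -141.6647353452396
spoutL [ 0.0602  0.0121 -0.    ] 11.340963018457433
spoutR [ 0.0614 -0.0129  0.    ] -11.89351983813613
chuteL [0.1081 0.0172 0.012 ] 9.044683281485206
chuteR [ 0.107  -0.0148  0.012 ] -7.872203954830919
wall [-0.0396  0.0534  0.025 ] 6.542189668948453
wall [-0.063   0.0259  0.025 ] 7.622112226916613
wall [-0.0703 -0.0083  0.025 ] 6.761305599444768
wall [-0.0523 -0.04    0.025 ] 7.400198824902873
wall [-0.0231 -0.0613  0.025 ] 9.36537916906805
large [ 0.0377 -0.0051  0.008 ] -7.7369052702187
small [-0.0008  0.0389  0.006 ] 91.23766095013066
barA [0.0204 0.0332 0.004 ] 58.45319101477523
barB [ 0.0267 -0.0235  0.004 ] -41.347361478807535
knobfaredge L [0.0187 0.0173 0.063 ] 42.698261301435345
knobnear [-0.0202  0.0019  0.063 ] 174.66773316462758
farR [0.0198 0.0061 0.063 ] 17.14130590753151
nearR [-0.0155 -0.0118  0.063 ] -142.71969749226173
spoutL [0.0604 0.0121 0.    ] 11.329972782343466
spoutR [ 0.0615 -0.0129  0.    ] -11.862673870817668
chuteL [0.1083 0.0171 0.012 ] 8.948180071525234
chuteR [ 0.1071 -0.0149  0.012 ] -7.947594004023247
wall [-0.0391  0.054   0.025 ] 5.952843069785331
wall [-0.0627  0.0266  0.025 ] 7.027440606187611
wall [-0.0702 -0.0077  0.025 ] 6.234616944250519
wall [-0.0524 -0.0394  0.025 ] 6.958997189759003
wall [-0.0233 -0.0608  0.025 ] 9.067119695677846
```

The walls and the ball agree: the carousel needs about 7.8° more. I'll regrip the knob and over-turn the tool to 9° beyond the first grip.

Request:
jog_arm:
  rows:
    - [[0,0,0,0.185],[0,0,0,0.185],[0,0,0,0.185],[0,0,0,0.185],[0,0,0,0.185],[0,0,0,0.183],[-0.041,0.0318,0,0],[-0.041,0.0318,0,0],[-0.041,0.0318,0,0],[-0.041,0.0318,0,0],[-0.041,0.0318,0,0],[-0.041,0.0318,0,0],[0,0,0,0],[0,0,0.022,0],[0,0,0.022,0],[0,0,0.022,0],[0,0,0.022,0],[0,0,0,0],[0,0,0,0]]

```text
time_s: 9.88
tcp_pos: [0.5407, -0.0075, 0.2182]
ee_rot: [[-0.84, -0.543, -0.002], [-0.543, 0.84, -0.001], [0.002, 0.0, -1.0]]
wrist_force: [-3.1, -2.9, 2.7]
gripper_width: 0.498
gripper_force: 1.8
```

Request:
jog_arm:
  rows:
    - [[0,0,0,0],[0,0,0,0],[0,0,0,0],[0,0,0,0],[0,0,0,-0.04],[0,0,0,-0.04],[0,0,0,-0.04],[0,0,0,-0.04],[0,0,0,0],[0,0,0,0]]
  claw: 0.1

```text
time_s: 11.12
tcp_pos: [0.5431, -0.006, 0.2188]
ee_rot: [[-0.742, -0.671, 0.004], [-0.671, 0.742, 0.0], [-0.003, -0.002, -1.0]]
wrist_force: [4.7, -0.9, 0.4]
gripper_width: 0.198
gripper_force: 32.2
```

Request:
jog_arm:
  rows:
    - [[0,0,0,0],[0,0,0,0],[0,0,0,0],[0,0,-0.03,0],[0,0,-0.06,0],[0,0,0,0]]
  claw: 0.5

```text
time_s: 11.88
tcp_pos: [0.5427, -0.0059, 0.3126]
ee_rot: [[-0.741, -0.672, 0.008], [-0.672, 0.741, 0.002], [-0.007, -0.004, -1.0]]
wrist_force: [-0.1, 0.1, -1.2]
gripper_width: 0.497
gripper_force: 0.0
```

Request:
jog_arm:
  rows:
    - [[0.0457,-0.0247,0,0],[0.0457,-0.0247,0,0],[0.0457,-0.0247,0,0],[0.0457,-0.0247,0,0],[0.0457,-0.0247,0,0],[0.0457,-0.0247,0,0],[0,0,0,-0.158],[0,0,0,-0.158],[0,0,0,-0.158],[0,0,0,-0.158],[0,0,0,-0.158],[0,0,0,-0.158],[0,0,0,0],[0,0,0,0]]

```text
time_s: 13.62
tcp_pos: [0.4374, -0.2998, 0.3075]
ee_rot: [[0.111, -0.994, -0.002], [-0.994, -0.111, 0.001], [-0.001, 0.002, -1.0]]
wrist_force: [-0.3, -0.2, 0.2]
gripper_width: 0.502
gripper_force: 0.0
```

```bash
python3 - <<'E'
from h import *
t=grab("top","top3")
g=lambda a:(255*(a/255.)**.5).astype('uint8')
cv2.imwrite("pics/c3.png",g(cv2.resize(t[150:260,260:400],None,fx=5,fy=5,interpolation=cv2.INTER_CUBIC)))
E
```

```text
(no output)
```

View pics/c3.png

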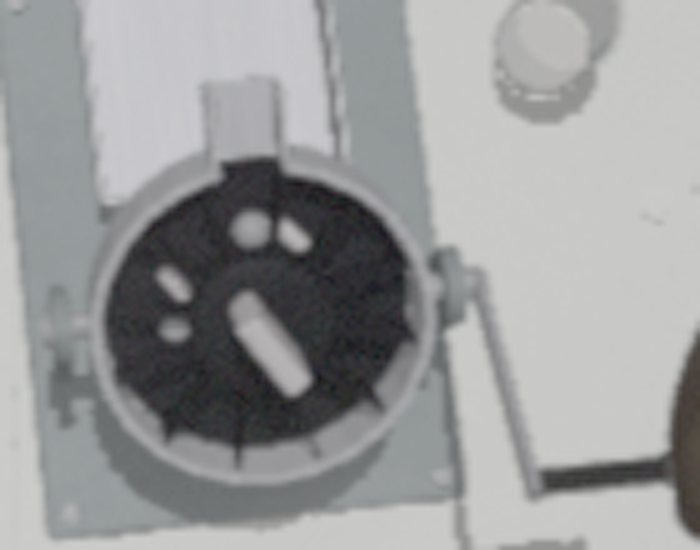

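The ball sits in line with the spout at crop (250,230). The wall tips are at (168,435), (238,462), (315,452) and (378,405). I'll check the numbers and work out the handle arc.

```bash
python3 - <<'E'
from h import *
o,R,Z=frame(.567,-.0049,.1145)
q=R.T@(onplane("top",250/5+260,230/5+150,o+R[:,2]*.008,R[:,2])-o); print("large",q)
for uv in [(168,435),(238,462),(315,452),(378,405),(418,338)]:
    q=R.T@(onplane("top",uv[0]/5+260,uv[1]/5+150,o+R[:,2]*.025,R[:,2])-o); print("wall",np.degrees(np.arctan2(q[1],q[0]))%30)
for uv in [(540,484),(662,470)]:  # handle bar ends at z .175
    P=onplane("top",uv[0]/5+260,uv[1]/5+150,np.array([0,0,.1748]),np.array([0,0,1.])); print("handle end",P)
prev=None
for t in np.arange(0,1.11,.1):
    o,R,Z=frame(.567,-.0049,.1145,t); P=o+R@np.array([-.055,-.131,.095]); 
    if prev is not None: print(round(t,2),P,"step fwd %.4f up %.4f"%((P-prev)@Z[:,0],(P-prev)[2]))
    else: print(P)
    prev=P
E
```

```text
large [0.0384 0.0019 0.008 ]
wall 17.30318012103703
wall 16.96421778389106
wall 16.40389999374412
wall 16.93440314671048
wall 17.96240807016406
handle end [ 0.4848 -0.1199  0.1748]
handle end [ 0.4915 -0.1714  0.1748]
[ 0.4875 -0.1459  0.1748]
0.1 [ 0.4934 -0.1452  0.184 ] step fwd 0.0059 up 0.0092
0.2 [ 0.5002 -0.1445  0.1926] step fwd 0.0068 up 0.0086
0.3 [ 0.5078 -0.1436  0.2004] step fwd 0.0077 up 0.0079
0.4 [ 0.5161 -0.1426  0.2075] step fwd 0.0084 up 0.0071
0.5 [ 0.5251 -0.1416  0.2137] step fwd 0.0091 up 0.0062
0.6 [ 0.5347 -0.1405  0.2189] step fwd 0.0096 up 0.0052
0.7 [ 0.5447 -0.1393  0.2232] step fwd 0.0101 up 0.0043
0.8 [ 0.5552 -0.1381  0.2264] step fwd 0.0105 up 0.0032
0.9 [ 0.5658 -0.1369  0.2286] step fwd 0.0108 up 0.0022
1.0 [ 0.5767 -0.1356  0.2296] step fwd 0.0109 up 0.0011
1.1 [ 0.5876 -0.1344  0.2296] step fwd 0.0110 up -0.0000
```

The compartment is centred to about 2° and the ball is at y = +1.9 mm, so step 1 is met. The handle matches the prediction within 1 mm. Next, move to the handle, descend and grip.

Request:
jog_arm:
  rows:
    - [[-0.0368,-0.0167,0,0],[-0.0368,-0.0167,0,0],[-0.0368,-0.0167,0,0],[-0.0368,-0.0167,0,0],[0,0,0,0],[0,0,0.0204,0],[0,0,0.0204,0],[0,0,0.0204,0],[0,0,0.0204,0],[0,0,0,0],[0,0,0,0]]

```text
time_s: 15.05
tcp_pos: [0.488, -0.1468, 0.2274]
ee_rot: [[0.112, -0.994, 0.001], [-0.994, -0.112, -0.0], [0.001, -0.001, -1.0]]
wrist_force: [0.1, -0.4, 0.0]
gripper_width: 0.499
gripper_force: 0.0
```

Request:
jog_arm:
  rows:
    - [[0,0,0,0],[0,0,0,0],[0,0,0,0],[0,0,0,0]]
  claw: 0.1

```text
time_s: 15.55
tcp_pos: [0.4889, -0.1461, 0.227]
ee_rot: [[0.113, -0.994, 0.004], [-0.994, -0.113, 0.0], [0.0, -0.004, -1.0]]
wrist_force: [5.3, 0.3, -5.0]
gripper_width: 0.151
gripper_force: 3.0
```

Request:
jog_arm:
  rows:
    - [[0,0,0,0],[0,-0.0028,-0.0047,0],[0,-0.0031,-0.0045,0],[0,-0.0033,-0.0044,0],[0,-0.0035,-0.0042,0],[0,-0.0037,-0.0041,0],[0,-0.004,-0.0038,0],[0,-0.0041,-0.0036,0],[0,-0.0043,-0.0035,0],[0,-0.0045,-0.0032,0],[0,-0.0046,-0.003,0],[0,0,0,0]]

```text
time_s: 17.05
tcp_pos: [0.5256, -0.1417, 0.2614]
ee_rot: [[0.112, -0.994, -0.003], [-0.994, -0.112, 0.002], [-0.002, 0.003, -1.0]]
wrist_force: [8.1, -2.7, -17.6]
gripper_width: 0.123
gripper_force: 31.2
```

Request:
jog_arm:
  rows:
    - [[0,-0.0047,-0.0027,0],[0,-0.0049,-0.0025,0],[0,-0.005,-0.0022,0],[0,-0.0051,-0.002,0],[0,-0.0052,-0.0018,0],[0,-0.0053,-0.0014,0],[0,-0.0054,-0.0012,0],[0,-0.0054,-0.001,0],[0,0,0,0],[0,0,0,0],[0,0,0,0],[0,0,0,0],[0,0,0,0],[0,0,0,0]]

```text
time_s: 18.8
tcp_pos: [0.5652, -0.137, 0.2781]
ee_rot: [[0.112, -0.994, -0.004], [-0.994, -0.112, 0.002], [-0.002, 0.004, -1.0]]
wrist_force: [3.7, -2.9, -26.6]
gripper_width: 0.126
gripper_force: 29.9
```

```bash
python3 - <<'E'
from h import *
s=grab("side","side4"); t=grab("top","top4")
g=lambda a:(255*(a/255.)**.5).astype('uint8')
r=lambda a:cv2.resize(a,None,fx=5,fy=5,interpolation=cv2.INTER_CUBIC)
cv2.imwrite("pics/c4.png",g(np.hstack([r(s[120:225,200:280]),r(t[130:235,265:345])])))
E
```

```text
(no output)
```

View pics/c4.png

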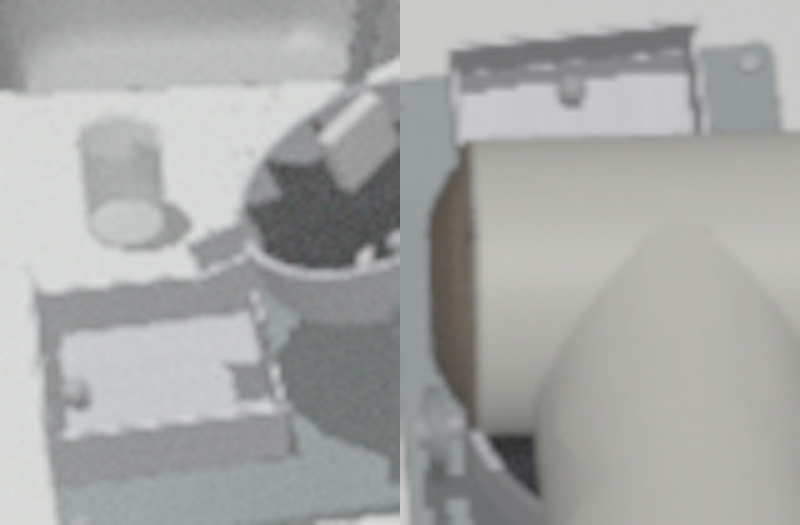

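The ball is in the catch pan, at (75,390) in the side crop and (572,90) in the top crop. Now I'll tip the carousel back.

Request:
jog_arm:
  rows:
    - [[0,0.0054,0.001,0],[0,0.0054,0.0012,0],[0,0.0053,0.0014,0],[0,0.0052,0.0018,0],[0,0.0051,0.002,0],[0,0.005,0.0022,0],[0,0.0049,0.0025,0],[0,0.0047,0.0027,0],[0,0.0046,0.003,0],[0,0.0045,0.0032,0],[0,0.0043,0.0035,0],[0,0.0041,0.0036,0],[0,0.004,0.0038,0],[0,0.0037,0.0041,0],[0,0.0035,0.0042,0],[0,0.0033,0.0044,0],[0,0.0031,0.0045,0],[0,0.0028,0.0047,0],[0,0,0,0]]

```text
time_s: 21.28
tcp_pos: [0.4918, -0.1458, 0.2338]
ee_rot: [[0.116, -0.993, 0.015], [-0.993, -0.116, -0.001], [0.003, -0.015, -1.0]]
wrist_force: [-2.0, 5.6, 3.3]
gripper_width: 0.127
gripper_force: 30.0
```

Request:
jog_arm:
  rows:
    - [[0,0.001,0.002,0],[0,0.001,0.002,0],[0,0,0,0],[0,0,0,0]]

```text
time_s: 21.78
tcp_pos: [0.4895, -0.146, 0.23]
ee_rot: [[0.116, -0.993, 0.014], [-0.993, -0.116, -0.001], [0.003, -0.014, -1.0]]
wrist_force: [-2.2, 5.6, 3.9]
gripper_width: 0.128
gripper_force: 30.1
```

Request:
jog_arm:
  rows:
    - [[0,0.001,0.0015,0],[0,0.001,0.0015,0],[0,0.001,0.0015,0],[0,0,0,0],[0,0,0,0]]

```text
time_s: 22.4
tcp_pos: [0.4869, -0.1463, 0.2254]
ee_rot: [[0.116, -0.993, 0.014], [-0.993, -0.116, -0.001], [0.003, -0.014, -1.0]]
wrist_force: [-2.7, 5.2, 4.2]
gripper_width: 0.127
gripper_force: 30.2
```

Request:
jog_arm:
  rows:
    - [[0,0.001,0.0015,0],[0,0.001,0.0015,0],[0,0.001,0.0015,0],[0,0,0,0],[0,0,0,0]]

```text
time_s: 23.02
tcp_pos: [0.4862, -0.1465, 0.2244]
ee_rot: [[0.117, -0.993, 0.022], [-0.993, -0.118, -0.002], [0.005, -0.021, -1.0]]
wrist_force: [-3.1, 10.1, 17.6]
gripper_width: 0.127
gripper_force: 30.3
```

The force has risen, so the frame is on its rest. I'll release, lift and clear away.

Request:
jog_arm:
  rows:
    - [[0,0,0,0],[0,0,0,0],[0,0,0,0],[0,0,-0.02,0],[0,0,-0.03,0],[0,0,-0.04,0],[0.04,0.02,0,0],[0.04,0.02,0,0],[0.04,0.02,0,0],[0.04,0.02,0,0],[0,0,0,0],[0,0,0,0],[0,0,0,0]]
  claw: 0.5

```text
time_s: 24.65
tcp_pos: [0.4186, -0.3146, 0.3038]
ee_rot: [[0.114, -0.993, 0.0], [-0.993, -0.114, -0.0], [0.0, -0.0, -1.0]]
wrist_force: [0.2, -0.3, 0.0]
gripper_width: 0.502
gripper_force: 0.0
```

```bash
python3 - <<'E'
from h import *
s=grab("side","side5"); t=grab("top","top5")
g=lambda a:(255*(a/255.)**.5).astype('uint8')
r=lambda a:cv2.resize(a,None,fx=4,fy=4,interpolation=cv2.INTER_CUBIC)
cv2.imwrite("pics/c5.png",g(np.hstack([r(s[115:250,225:310]),r(t[130:265,270:385])])))
E
```

```text
(no output)
```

View pics/c5.png

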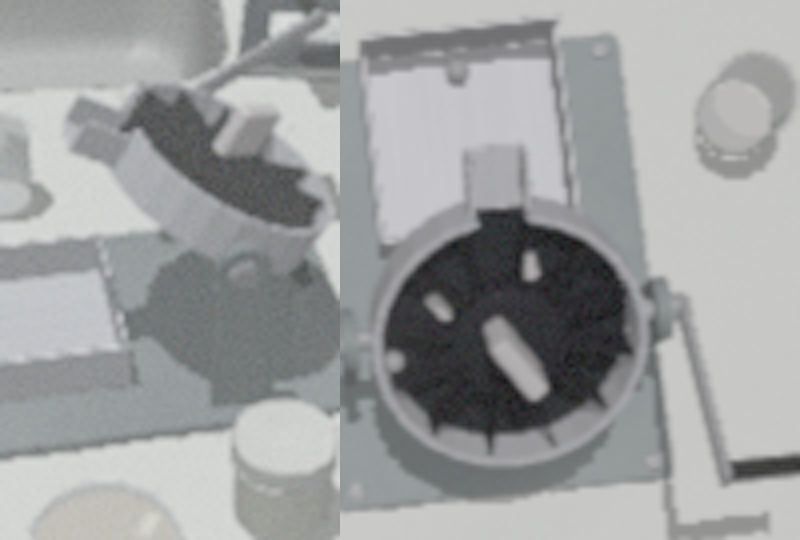

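The ball lies in the pan at (457,72). The small ball and both stir bars are in the carousel, the handle is back at its starting pixel, and the beaker hasn't moved.

```bash
python3 -c "
from station import *
print(finish_job())"
```

```text
the job is handed in; nothing more can be done
None
```

I handed the job in at about 25 s: the large ball is in the catch pan, the carousel is back on its rest, and the small ball and both stir bars are still in it; the hand-in returned no verdict.

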